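Load the graphite electrode plate into the electrolysis cell

TASK

Load the dark graphite plate into the electrolysis cell: it lies flush in its storage pocket, so press down its end at the thumb notch until it tips up and stays, then lift it out by the raised end and stand it upright in a slot of the grey drip rack. Let go, take it afresh by its faces - the cell is too narrow for fingers at its sides - and lower it gently, not dropped, into the empty pair of guide grooves of the clear cell until it stands on the floor, then let go of it. Leave the white blanking plate in the tray, and do not upset or shove the bottles, jars and beaker.

Things in the scene. Friction and masses are not known exactly. Their poses are not given: they have to be found in the camera images.
- graphite_mid (a point): Centre of the graphite plate, a dark grey-black slab 140 x 60 x 12 mm, about 0.18 kg; own x along the 140 mm length, y along the width, z through the thickness. It starts flat in either of the tray's two pockets, upper face flush with the tray's top, x along the tray's x: its +x end is the one by the thumb notch. Both ends are alike; either may finally be up.
- blank_mid (a point): Centre of the white blanking plate, same size and axes, flush in the other pocket; it stays there.
- tray: Fixed blue plastic storage tray, 184 (x) x 180 (y) x 65 mm tall; origin at the centre of its underside, z up. Two pockets 143 (x) x 63 (y) mm, 12 mm deep, centred at x = -8, y = +45 and -45 mm. The gap beside a plate is 1.5 mm, so a flush plate cannot be gripped. A thumb notch, 42 mm wide and 15 mm long, cut behind each pocket's +x end marks the end to press.
- tray_step (a point): Middle of the tray, at the line where both pocket floors drop (tray x = -5.5 mm, 53 mm up). On the -x side the floor carries the plate, to 2.5 mm past its middle; on the +x side it drops 48 mm into a well as wide as the pocket, up to the wall at tray x = +63.5 mm. A plate pressed down near its +x end swings about this step.
- pocket_a (a point): Centre of the mouth of the pocket at tray y = -45 mm, level with the tray's top. Pressing the plate 10 to 25 mm from its +x end, 40 mm down (a few N), tips it; it slides into the well and leans on step and far wall at 35 to 45 degrees, and stays so when let go.
- pocket_b (a point): Centre of the mouth of the pocket at tray y = +45 mm, level with the tray's top. The -x end of a tipped plate stands 25 to 34 mm clear of the tray's top and can be gripped across the 60 mm width from above, or with the fingers tilted towards +x along the plate.
- rack: Fixed grey drip rack, 120 (x) x 84 (y) x 55 mm tall; origin at the centre of its underside, z up. Three open-ended slots run along its y, each 18 mm wide (x) and 45 mm deep, at x = -34, 0 and +34 mm, floors 10 mm above the worktop. A plate stood in one on its 60 mm end edge leans 8 degrees at most; its top edge is then 150 mm above the worktop.
- rack_slot (a point): Centre of the floor of the rack's middle slot; axes as the rack.
- cell: Fixed clear rectangular cell, 202 (x) x 77 (y) x 140 mm tall, walls 6 mm, floor 8 mm thick, open on top; origin at the centre of its underside, z up. Inside 190 (x) x 65 (y) mm, only 5 mm wider than the plate: fingers fit on the plate's faces, not at its side edges. A copper counter plate, 6 mm thick and up to 148 mm high, is fixed across it at x = +62 mm.
- cell_groove (a point): Where the middle of the plate's bottom edge must stand: on the cell's floor, at cell x = -35 mm; axes as the cell (plate thickness along x, width along y). On each side wall two white upright ribs, 5 mm thick, 7 mm deep, up to 125 mm above the worktop, leave an 18 mm gap for the plate. Its top edge then stands 8 mm above the rim.
- amber: Amber glass bottle, 84 mm across, 190 mm tall, origin at the centre of its underside; bystander.
- bluecap: Clear bottle with blue cap, 62 mm across, 140 mm tall, origin at the centre of its underside; bystander.
- beaker: Glass beaker, 72 mm across, 95 mm tall, origin at the centre of its underside; bystander.
- jar_red: Small red jar, 38 mm across, 52 mm tall, origin at the centre of its underside; bystander.
- jar_yellow: Small yellow jar, 38 mm across, 52 mm tall, origin at the centre of its underside; bystander.
- jar_navy: Small navy jar, 38 mm across, 52 mm tall, origin at the centre of its underside; bystander.

How it is judged:
By the outcome, as a careful person would: the job done as asked, in the order asked, and still so for the second after the job is handed in, with the robot touching nothing.
It also fails if it takes over 66 s, if anything falls off the work surface, if the arm or the gripper's body presses on something with over 40 N, if the wrist force passes 120 N, or if a joint passes its speed limit or range.

ROBOT

A 7-joint arm with a two-finger parallel gripper is mounted at the origin on the work surface. World frame = base frame: x ahead of the robot, y to its left, z up, the work surface at z = 0. Lengths are in m, angles in degrees, forces in N, time in s.
With the tool pointing down it reaches from about 0.425 to 1.025 m from the base axis. Payload 9.4 kg.
Tool frame: the origin (TCP) lies at the very end of the fingers, on their centre line; the grasp point (between the pads) lies 19 mm behind it; z points along the fingers, x is the direction in which the jaws open and shut, and the axes are right-handed (so a half turn about z gives the same grasp; the last joint's range is limited). The gripper opens to 85 mm and grips with 20 to 120 N. Pads are 22 mm wide; open, the fingers measure 114 mm over their backs; the gripper's body (76 mm by 85 mm) begins 54 mm behind the grasp point. The pads swing forward as they close: fully open they stand 13 mm farther back than shut.
Start: joints at [67.913, 34.337, -0.143, 91.639, 0.103, 54.024, -4.572], TCP at [0.22, -0.691, 0.231] pointing down, gripper open.
Joint ranges: [-147.43, 147.43], [-19.82, 112.94], [-74.19, 73.91], [6.32, 146.72], [-59.91, 239.91], [6.04, 106.73], [-150.56, 150.56]. Speed limits (degrees/s): [127.2, 127.2, 172.46, 172.46, 180, 180, 180].

INTERFACE

Orientations are given as a 3x3 rotation matrix whose columns are the frame's x, y, z axes.
In Python, from plant import telemetry, grab_frame, camera_info, close_job, spotter gives the robot as it stands. The module is installed in compiled form; this text tells all that it offers.
- The arm moves only by the tool drive_tool, never from a script. Its argument "moves" is one flat list of numbers, 4 for each row, row after row: the shift along the tool's x, y, z in units of 25 mm (1.0 is 25 mm), then the turn about the tool's z in units of 8 degrees (1.0 is 8 degrees). In form: [tx, ty, tz, turn, tx, ty, tz, turn, ...]. A call has 1 to 20 rows; each row is the pose to reach, as a shift and turn from the pose commanded when the call began, along the tool's axes at that moment; what a row does not reach only later rows make up. A row lasts 1/8 s, in which the tool goes at most 62.5 mm and 10.7 degrees, less where a joint would pass 70% of its speed; a pose out of reach is approached as far as the arm can. A call with a gripper value outside its range is refused whole. "gripper" is the closure, from -1 (fully open) to 1 (shut), set as the call begins (left out, the last holds). The fingers move at their own pace and stop on an object; "squeeze" is the grip in N (left out, the last holds). Time passes only in rows, so rows that repeat a pose let the fingers close. It gives the time, the measured TCP pose, the force and the opening at its end, in the units of the state.
- telemetry.get_obs(): the state, without advancing time (a new reading comes with each control period).
- grab_frame(name): name is "scene" or "side" or "wrist"; returns (picture, depth): 420x560x3 uint8, red, green, blue; 420x560 float32, m along the optical axis (not along the pixel's ray), 0 where there is no reading.
- camera_info(name): a dict with "fx", "fy", "cx", "cy" (pixels), "eye" and "attitude" of the camera in the world; the wrist camera has in their place "tool_from_camera" (4x4, takes a point from camera to tool coordinates, whose origin is the TCP and whose axes are the tool frame's). Camera axes: x right, y down, z forward; pixel columns grow to the right and rows downward; lengths in m; the calibration is good to about 2 mm. The wrist camera is an equidistant fisheye: a pixel r from the principal point sees the ray r / f radians off the axis. A picture is of the moment at which its call begins: read the wrist's pose just before it. camera_info takes no time and is no camera call.
- close_job(): hands the job in, once; it reports no verdict.
Trained networks look in the newest picture that a camera, given by its name, has taken for a name from the list of things; names that differ only in an ending like _2 or _b are one class to them, and where a whole thing is asked for, a point or a joint stands for the part that bears it (a point fixed in the world has none). Each returns a list of dicts, best first, with "score" (0 to 1); they miss things now and then, are a little off and sometimes report something else, mostly with a low value. They report only what shows in the picture. A call takes as long as a camera call.
- spotter.trace(thing, camera): "mask" (420x560 bool, what is visible of it) and "position" ([column, row] in pixels, amid what is visible of it).
The state is a dict: "t": time; "joints": joint angles; "dq": joint speeds; "effort": joint torques, N m; "eef_pos": TCP position; "ee_rot": TCP orientation; "wrist_force": force on the tool from outside, world axes, zero at the start; "torque": the same for the moment, N m; "finger_gap": finger opening in m.
Only numpy, scipy, OpenCV 4.12 (cv2) and the standard library are available. Lean on these libraries where they do the work, as an engineer would, in place of code of your own. Each camera call takes 0.05 s, during which the arm holds its last target.

## Working session

There is one attempt and no reset: what is moved stays moved. The work goes in short steps, Python scripts to look and compute and a tool call to move; the robot and the scene stay as the last step left them, time stands still between calls to the robot, and variables do not carry over. Pictures are saved under pics/ and viewed, and the job is handed in when it is done.

Besides the shell and the picture viewer there is one more tool, called as name(argument=value, ...) on one line, values as JSON. drive_tool: Moves the arm, as the interface text tells. Its arguments: {"type":"object","properties":{"moves":{"type":"array"},"gripper":{"type":"number"},"squeeze":{"type":"number"}},"required":["moves"]}

```bash
mkdir -p pics; cat > h.py <<'E'
import numpy as np, cv2
from plant import telemetry, grab_frame, camera_info, spotter
def save(n,im): cv2.imwrite('pics/'+n,cv2.cvtColor(im,cv2.COLOR_RGB2BGR))
def cloud(cam,d):
    c=camera_info(cam); v,u=np.indices(d.shape)
    P=np.stack([(u-c['cx'])/c['fx']*d,(v-c['cy'])/c['fy']*d,d],-1)
    return P@np.array(c['attitude']).T+np.array(c['eye'])
E
python3 - <<'E'
from h import *
np.set_printoptions(precision=3,suppress=True)
for n in ['scene','side']:
    im,d=grab_frame(n); save(n+'0.png',im); np.save(n+'0.npy',d); c=camera_info(n); print(n,c)
im,d=grab_frame('wrist'); save('wrist0.png',im); print(camera_info('wrist'))
o=telemetry.get_obs(); print(o)
E
```

```text
scene {'fx': 400.21081669166114, 'fy': 400.21081669166114, 'cx': 279.02059815402225, 'cy': 221.27070807954286, 'eye': array([0.966, 0.073, 0.695]), 'attitude': array([[-0.232,  0.821, -0.522],
       [ 0.973,  0.187, -0.138],
       [-0.015, -0.54 , -0.842]])}
side {'fx': 414.57093256106714, 'fy': 414.57093256106714, 'cx': 274.7970648736151, 'cy': 210.65380789434502, 'eye': array([0.208, 0.436, 0.696]), 'attitude': array([[-0.777, -0.447,  0.444],
       [-0.63 ,  0.562, -0.536],
       [-0.009, -0.696, -0.718]])}
{'fx': 325.19226210127806, 'fy': 325.19226210127806, 'cx': 282.2522726342361, 'cy': 209.84132654669202, 'tool_from_camera': array([[ 1.   , -0.001,  0.   , -0.   ],
       [ 0.001,  0.955,  0.298, -0.076],
       [-0.001, -0.298,  0.955, -0.142],
       [ 0.   ,  0.   ,  0.   ,  1.   ]])}
{'t': 0.15, 'joints': array([67.914, 34.375, -0.145, 91.669,  0.102, 54.023, -4.574]), 'dq': array([ 0.034, -0.049, -0.079, -0.141, -0.005,  0.027,  0.137]), 'effort': array([  0.002, -77.7  ,   1.566, -25.823,   0.012,   0.007,   0.   ]), 'eef_pos': array([ 0.22 , -0.69 ,  0.231]), 'ee_rot': array([[ 0.304, -0.953, -0.   ],
       [-0.953, -0.304,  0.001],
       [-0.001,  0.   , -1.   ]]), 'wrist_force': array([0.154, 0.763, 0.163]), 'torque': array([ 0.06 ,  0.014, -0.017]), 'finger_gap': 0.08553143091437294}
```

View pics/scene0.png

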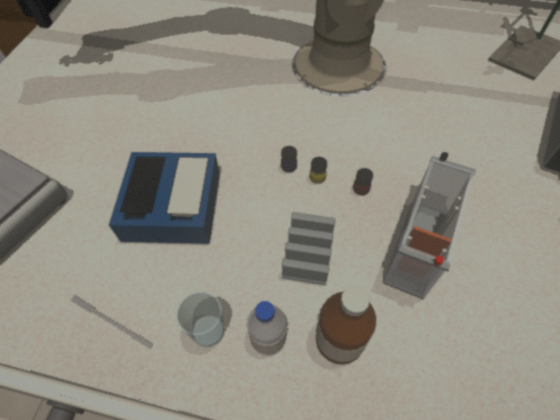

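View pics/side0.png

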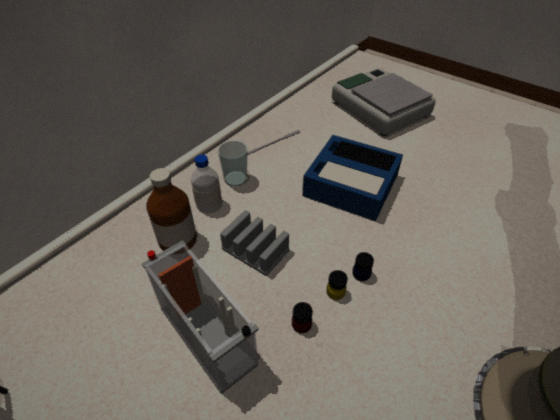

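View pics/wrist0.png

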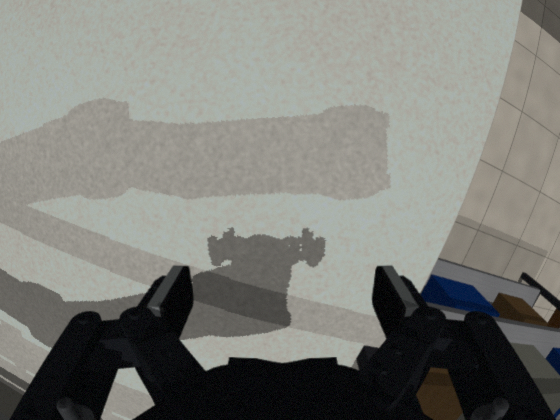

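The scene view shows the tray at about (167,197) with graphite at (145,185) and the blank at (188,187). The rack is at (309,247), the cell at (430,230) and the bottles are along the bottom. Next I'll measure these.

```bash
cat > m1.py <<'E'
from h import *
np.set_printoptions(precision=4,suppress=True,linewidth=150)
D={n:grab_frame(n) for n in ['scene','side']}
C={n:cloud(n,D[n][1]) for n in D}
import pickle
M={}
for n in D:
  for t in ['tray','rack','cell','graphite_mid','blank_mid','amber','bluecap','beaker','jar_red','jar_yellow','jar_navy']:
    r=spotter.trace(t,n)
    if not r: print(n,t,'none'); continue
    r=r[0]; m=r['mask']&(D[n][1]>0); M[n,t]=r['mask']
    P=C[n][m]
    if len(P)==0: print(n,t,r['score'],'empty');continue
    zt=np.percentile(P[:,2],98); T=P[P[:,2]>zt-0.008]
    rect=cv2.minAreaRect((T[:,:2]*1000).astype(np.float32))
    print(n,t,round(r['score'],2),r['position'],'ztop',round(zt,4),'med',np.median(P,0),'rect',np.round(rect[0],1),np.round(rect[1],1),round(rect[2],1))
pickle.dump((D,C,M),open('m1.pkl','wb'))
E
python3 m1.py
```

```text
scene tray 0.69 [165.6, 217.4] ztop 0.0672 med [ 0.6007 -0.2589  0.0638] rect [ 546.6 -270.8] [186.4 182.2] 11.5
scene rack 0.74 [166.6, 212.9] ztop 0.0672 med [ 0.6031 -0.2582  0.0639] rect [ 546.7 -270.8] [186.2 182.2] 11.5
scene cell 0.71 [432.8, 230.1] ztop 0.1487 med [0.5543 0.2399 0.1041] rect [536.  237.4] [ 76.9 224.3] 78.0
scene graphite_mid 0.67 [142.4, 189.4] ztop 0.0673 med [ 0.5556 -0.3139  0.0652] rect [ 548.8 -315.5] [141.8  64. ] 11.8
scene blank_mid 0.74 [190.2, 190.0] ztop 0.0674 med [ 0.5379 -0.2259  0.0652] rect [ 531.8 -227.2] [144.6  64.5] 11.6
scene amber 0.79 [345.8, 325.0] ztop 0.1912 med [0.7683 0.1139 0.1308] rect [749.8 117.5] [36.7 36.1] 25.2
scene bluecap 0.95 [267.1, 328.9] ztop 0.1414 med [0.7871 0.0024 0.0961] rect [774.4  -2.8] [27.  27.8] 31.6
scene beaker 0.74 [199.9, 317.4] ztop 0.0961 med [ 0.7795 -0.1166  0.0552] rect [ 786.8 -108.7] [69.7 70.3] 19.5
scene jar_red 0.97 [363.9, 183.9] ztop 0.0539 med [0.4265 0.1129 0.0421] rect [417.8 113.6] [31.7 33.7] 64.0
scene jar_yellow 0.65 [318.6, 171.2] ztop 0.0538 med [0.4151 0.0172 0.0406] rect [406.3  
[... 467 characters left out ...]
 [142.1  68.6] 10.8
side blank_mid 0.87 [351.5, 176.6] ztop 0.0679 med [ 0.5264 -0.2258  0.0657] rect [ 529.4 -226.4] [138.5  60.7] 11.1
side amber 0.75 [169.1, 212.8] ztop 0.1907 med [0.7278 0.1324 0.1172] rect [749.4 119.6] [35.8 37.1] 74.9
side bluecap 0.63 [205.1, 185.0] ztop 0.1408 med [0.7584 0.011  0.0783] rect [773.6  -0.5] [27.8 27.5] 9.7
side beaker 0.7 [232.8, 160.9] ztop 0.0956 med [ 0.777  -0.0983  0.0665] rect [ 786.4 -105.8] [68.6 72.6] 67.7
side jar_red 0.65 [302.0, 318.7] ztop 0.0543 med [0.4113 0.1219 0.0492] rect [415.5 114.9] [33.  33.1] 70.2
side jar_yellow none
side jar_navy 0.6 [363.5, 265.6] ztop 0.0543 med [ 0.3851 -0.0421  0.0443] rect [387.8 -50.7] [31.8 33.4] 60.5
```

```bash
cat > m2.py <<'E'
from h import *
import pickle
np.set_printoptions(precision=4,suppress=True,linewidth=150)
D,C,M=pickle.load(open('m1.pkl','rb'))
for n,w in [('scene',(100,140,130,110)),('scene',(270,130,210,170)),('side',(130,130,280,260))]:
    x,y,a,b=w; im=D[n][0][y:y+b,x:x+a]; f=int(min(800//a,600//b)); save(f'z_{n}_{x}.png',cv2.resize(im,None,fx=f,fy=f,interpolation=cv2.INTER_CUBIC))
# top-down height map, both cams, 1mm
for n in C:
    P=C[n]; ok=D[n][1]>0
    for nm,bx,zr in [('rack',(0.5,0.68,-0.05,0.12),(0.045,0.065)),('cell',(0.40,0.70,0.15,0.35),(0.128,0.146)),('tray',(0.4,0.7,-0.42,-0.13),(0.060,0.075))]:
        s=ok&(P[...,0]>bx[0])&(P[...,0]<bx[1])&(P[...,1]>bx[2])&(P[...,1]<bx[3])&(P[...,2]>zr[0])&(P[...,2]<zr[1])
        Q=P[s]
        if len(Q)<20: print(n,nm,len(Q));continue
        r=cv2.minAreaRect((Q[:,:2]*1000).astype(np.float32)); print(n,nm,len(Q),np.round(r[0],1),np.round(r[1],1),round(r[2],1),'z',np.median(Q[:,2]))
        g=np.zeros((int((bx[1]-bx[0])*1000)+1,int((bx[3]-bx[2])*1000)+1),np.uint8)
        g[((Q[:,0]-bx[0])*1000).astype(int),((Q[:,1]-bx[2])*1000).astype(int)]=255
        cv2.imwrite(f'pics/td_{n}_{nm}.png',cv2.resize(g,None,fx=2,fy=2,interpolation=0))
E
python3 m2.py
```

```text
scene rack 1728 [597.7  32.6] [118.8  83.7] 3.0 z 0.05449010964667039
scene cell 2010 [535.6 237.5] [ 79.  222.8] 78.2 z 0.13965004547086157
scene tray 6565 [ 546.5 -270.9] [186.7 182.2] 11.7 z 0.06518558026489552
side rack 1276 [597.1  33.5] [118.8  85.3] 3.1 z 0.0546833776441093
side cell 2390 [535.6 238.6] [ 79.1 221. ] 78.2 z 0.13981074692013312
side tray 3869 [ 547.5 -269.5] [185.  185.7] 11.7 z 0.06561095736294309
```

```bash
cd pics; python3 -c "
import cv2
for f in ['z_scene_100','z_scene_270','z_side_130','td_scene_cell']: print(cv2.imread(f+'.png').shape)
a=cv2.imread('td_scene_cell.png');b=cv2.imread('td_side_cell.png');import numpy as np
cv2.imwrite('td_cell.png',np.hstack([a,b])[:600])"
```

```text
(550, 650, 3)
(510, 630, 3)
(520, 560, 3)
(600, 400, 3)
```

View pics/z_scene_100.png

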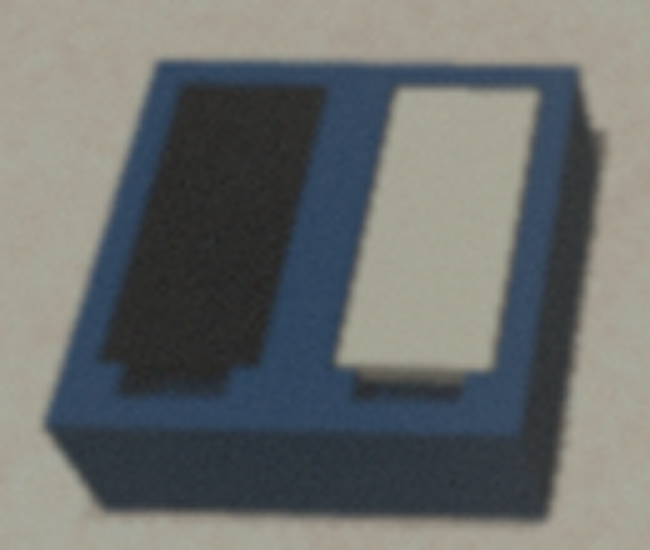

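View pics/z_scene_270.png

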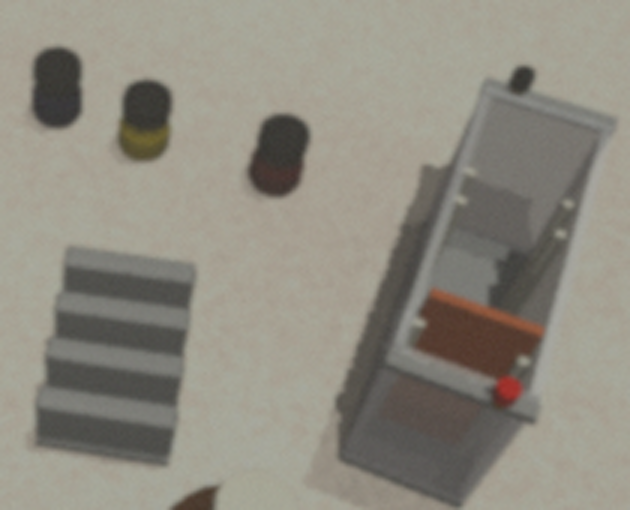

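View pics/z_side_130.png

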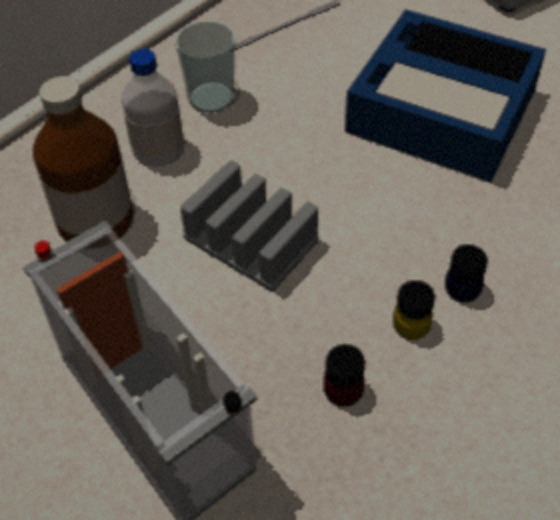

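View pics/td_cell.png

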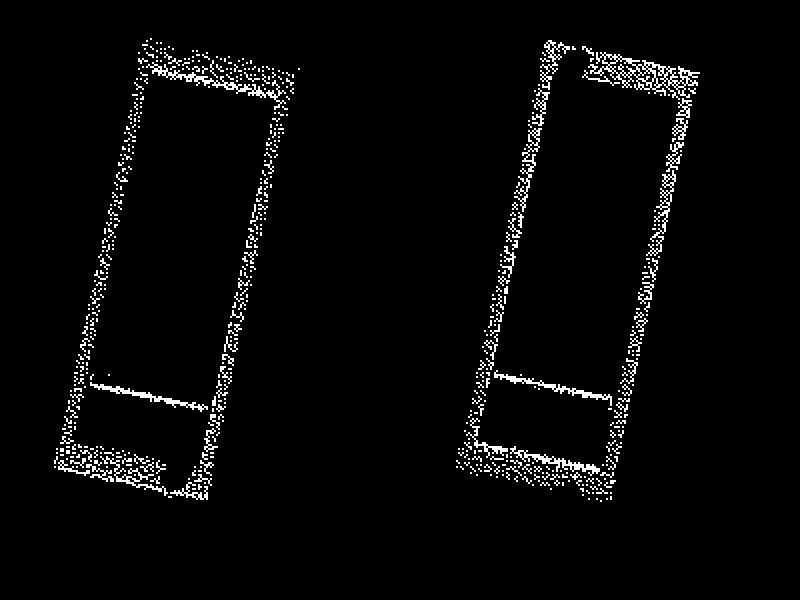

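```bash
cat >> h.py <<'E'
def rz(a): a=np.radians(a); return np.array([[np.cos(a),-np.sin(a)],[np.sin(a),np.cos(a)]])
TRAY=(np.array([.547,-.2702]),11.65); RACK=(np.array([.5974,.0330]),3.0); CELL=(np.array([.5356,.238]),-11.8)
def w(F,x,y): return F[0]+rz(F[1])@np.array([x,y])
def units(p,yaw,o=None):
    o=o or telemetry.get_obs(); R=np.array(o['ee_rot']); d=R.T@(np.array(p)-o['eef_pos'])/.025
    y0=np.degrees(np.arctan2(R[1,0],R[0,0])); t=-(yaw-y0); t=(t+90)%180-90
    return np.round(d,3),round(t/8,3)
E
python3 - <<'E'
from h import *
p=w(TRAY,.045,-.045); print(p)
for z in (.15,.08): print(units([*p,z],TRAY[1]-90))
o=telemetry.get_obs();print(o['t'],o['joints'])
E
```

```text
[ 0.60015994 -0.305186  ]
(array([-10.073, -19.161,   3.25 ]), np.float64(0.755))
(array([-10.072, -19.161,   6.05 ]), np.float64(0.755))
1.35 [67.91391929 34.33898016 -0.14497632 91.64149894  0.10328878 54.02603977
 -4.57506844]
```

drive_tool(moves=[-10.07,-19.16,3.2,0.75,-10.07,-19.16,3.2,0.75,-10.07,-19.16,3.2,0.75,-10.07,-19.16,3.2,0.75,-10.07,-19.16,3.2,0.75,-10.07,-19.16,3.2,0.75,-10.07,-19.16,3.2,0.75,-10.07,-19.16,3.2,0.75,-10.07,-19.16,3.2,0.75,-10.07,-19.16,3.2,0.75,-10.07,-19.16,3.2,0.75,-10.07,-19.16,5.5,0.75], gripper=1, squeeze=25)

```text
t: 2.85
eef_pos: [0.6022, -0.3087, 0.0976]
ee_rot: [[0.2, -0.98, 0.008], [-0.98, -0.2, -0.005], [0.006, -0.007, -1.0]]
wrist_force: [-0.4, -0.2, -0.4]
finger_gap: 0.0002
```

```bash
python3 - <<'E'
from h import *
im,d=grab_frame('wrist'); save('wrist1.png',im)
im,d=grab_frame('scene'); save('scene1.png',im)
o=telemetry.get_obs();print(o['t'],o['eef_pos'],o['wrist_force'])
p=w(TRAY,.045,-.045)
print(units([*p,.026],TRAY[1]-90,o))
E
```

```text
2.95 [ 0.59608942 -0.30555529  0.08943621] [-0.82809627  1.17907923 -0.70099467]
(array([ 0.029, -0.18 ,  2.536]), np.float64(-0.01))
```

View pics/wrist1.png

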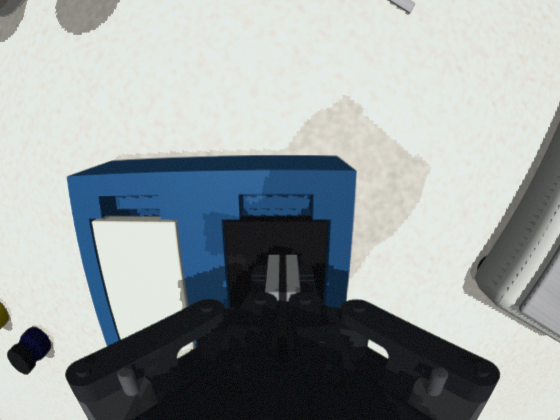

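View pics/scene1.png

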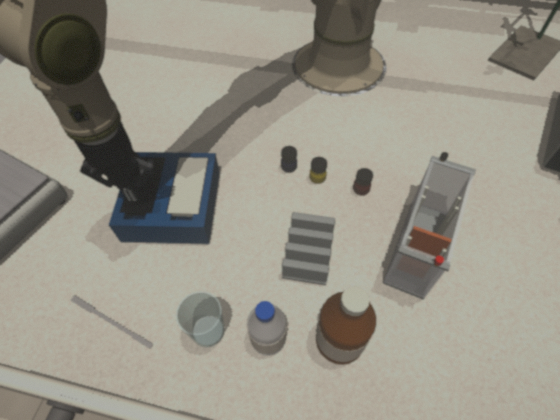

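The wrist view shows the shut fingers at (283,275), over the notch end of the graphite plate; the notch is at (276,205). I'll press now.

drive_tool(moves=[0,0,0.8,0,0,0,1.0,0,0,0,1.15,0,0,0,1.3,0,0,0,1.45,0,0,0,1.6,0,0,0,1.8,0,0,0,2.0,0,0,0,2.2,0,0,0,2.4,0,0,0,2.6,0,0,0,2.75,0,0,0,2.75,0])

```text
t: 4.58
eef_pos: [0.6032, -0.3055, 0.0271]
ee_rot: [[0.203, -0.979, 0.006], [-0.979, -0.203, -0.001], [0.003, -0.005, -1.0]]
wrist_force: [2.1, 1.9, 14.4]
finger_gap: 0.0001
```

```bash
python3 - <<'E'
from h import *
im,d=grab_frame('wrist'); save('wrist2.png',im)
im,d=grab_frame('side'); save('side2.png',im[100:280,260:460].repeat(3,0).repeat(3,1))
o=telemetry.get_obs();print(o['t'],o['eef_pos'],o['wrist_force'])
E
```

```text
4.675 [ 0.60324768 -0.30551207  0.02713992] [ 1.65397303  1.930125   14.42256356]
```

View pics/wrist2.png

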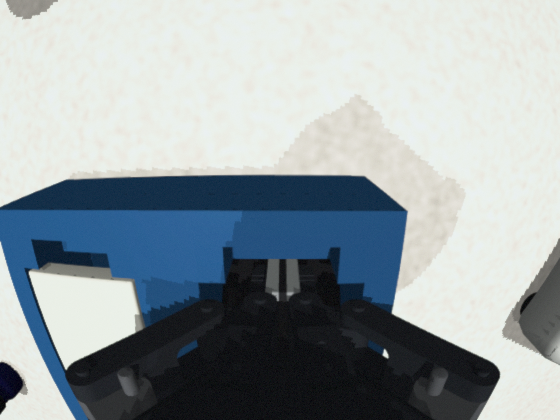

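View pics/side2.png

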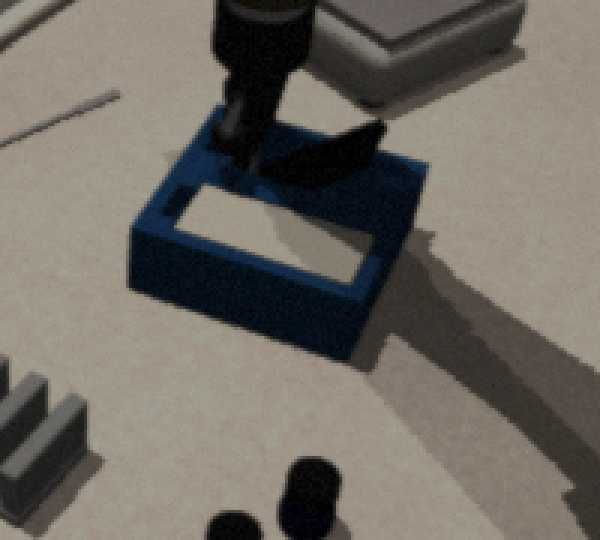

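The plate is tipped: in the side crop its raised end is at about (380,125). I'll retract and look.

drive_tool(moves=[0,0,-0.5,0,0,0,-1.2,0,0,0,-2.5,0,0,0,-5.0,0,0,0,-7.0,0,0,0,-7.0,0,0,0,-7.0,0])

```text
t: 5.55
eef_pos: [0.5996, -0.3051, 0.2002]
ee_rot: [[0.203, -0.979, -0.0], [-0.979, -0.203, 0.0], [-0.0, 0.0, -1.0]]
wrist_force: [-0.1, 0.1, 0.0]
finger_gap: 0.0001
```

```bash
cat > m3.py <<'E'
from h import *
np.set_printoptions(precision=4,suppress=True,linewidth=150)
for n in ['side','scene']:
    im,d=grab_frame(n); P=cloud(n,d); save(n+'3.png',im)
    q=(P[...,:2]-TRAY[0])@rz(TRAY[1])  # tray coords
    Q=np.dstack([q,P[...,2]])
    s=(d>0)&(abs(q[...,1]+.045)<.025)&(abs(q[...,0])<.09)&(Q[...,2]>.0)&(Q[...,2]<.12)
    dark=(im.max(-1)<60)
    X=Q[s&dark]; 
    print(n,len(X))
    for a in np.arange(-.085,.075,.01):
        y=X[(X[:,0]>a)&(X[:,0]<a+.01)]
        if len(y)>3: print(round(a,3),len(y),np.percentile(y[:,2],[5,50,95]))
    y=X[X[:,2]>.07]
    if len(y): print('raised',y.min(0),y.max(0),np.median(y,0))
o=telemetry.get_obs();print(o['t'],o['eef_pos'],o['wrist_force'])
E
python3 m3.py
```

```text
side 782
-0.085 44 [0.0528 0.0653 0.0669]
-0.075 45 [0.052  0.0538 0.0557]
-0.065 49 [0.0523 0.0537 0.0554]
-0.055 112 [0.0526 0.0999 0.1073]
-0.045 83 [0.0526 0.0962 0.1041]
-0.035 66 [0.0529 0.089  0.0953]
-0.025 51 [0.0538 0.0823 0.0872]
-0.015 39 [0.0704 0.0744 0.0779]
-0.005 42 [0.0619 0.0656 0.0693]
0.005 35 [0.0525 0.0564 0.0608]
0.015 24 [0.0439 0.0475 0.0514]
0.025 14 [0.035  0.0401 0.0416]
0.035 10 [0.0258 0.0305 0.0325]
0.055 22 [0.0312 0.0434 0.0643]
0.065 57 [0.0427 0.0485 0.0659]
raised [-0.0551 -0.0697  0.0704] [-0.0048 -0.0202  0.1088] [-0.0332 -0.0445  0.0948]
scene 1591
-0.085 36 [0.0526 0.0594 0.0666]
-0.075 20 [0.0512 0.053  0.0548]
-0.065 11 [0.0526 0.0541 0.0554]
-0.055 88 [0.0544 0.105  0.1075]
-0.045 177 [0.0931 0.0988 0.104 ]
-0.035 159 [0.0854 0.0902 0.0945]
-0.025 168 [0.0766 0.0818 0.0865]
-0.015 164 [0.0676 0.0726 0.0781]
-0.005 171 [0.0589 0.0639 0.0687]
0.005 163 [0.0497 0.055  0.0597]
0.015 153 [0.0406 0.0455 0.0512]
0.025 136 [0.0321 0.0372 0.0416]
0.035 95 [0.0232 0.0287 0.0328]
0.045 21 [0.0221 0.0236 0.0265]
0.055 6 [0.0474 0.0574 0.0633]
0.065 10 [0.0529 0.0604 0.064 ]
raised [-0.0507 -0.0699  0.07  ] [-0.0046 -0.02    0.1089] [-0.0291 -0.0447  0.0893]
5.65 [ 0.5993 -0.3049  0.1988] [ 0.7816 -0.0016 -0.2418]
```

```bash
python3 - <<'E'
from h import *
p=w(TRAY,-.040,-.0447); print(p,units([*p,.071],TRAY[1]-90))
E
```

```text
[ 0.51685041 -0.32205646] (array([0.009, 3.357, 5.119]), np.float64(0.005))
```

View pics/scene3.png

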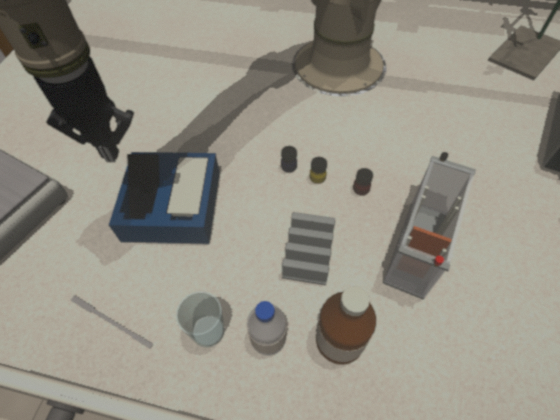

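The plate stays tipped, raised end at about (142,157). I'll open the gripper and descend over the raised end.

drive_tool(moves=[0,1.5,0,0,0,3.36,0,0,0,3.36,0.5,0,0,3.36,1.0,0,0,3.36,2.0,0,0,3.36,3.0,0,0,3.36,4.0,0,0,3.36,4.6,0,0,3.36,5.0,0,0,3.36,5.14,0,0,3.36,5.14,0,0,3.36,5.14,0], gripper=-1)

```text
t: 7.15
eef_pos: [0.5182, -0.3225, 0.0722]
ee_rot: [[0.203, -0.979, 0.001], [-0.979, -0.203, -0.001], [0.001, -0.001, -1.0]]
wrist_force: [0.0, -0.5, -0.9]
finger_gap: 0.0856
```

```bash
python3 - <<'E'
from h import *
im,d=grab_frame('wrist'); save('wrist4.png',im)
o=telemetry.get_obs();print(o['t'],o['eef_pos'],o['wrist_force'])
E
```

```text
7.2 [ 0.51821962 -0.32253972  0.07220026] [ 0.96216973 -0.46498342 -0.71118719]
```

View pics/wrist4.png

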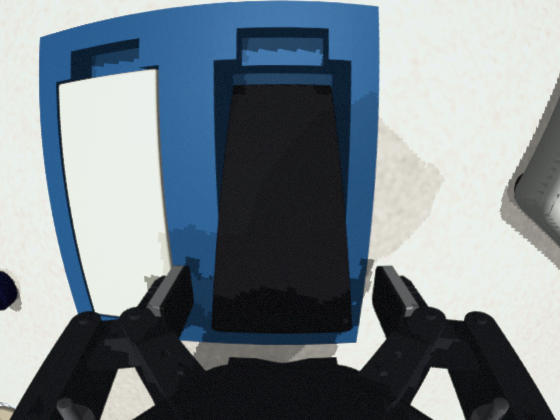

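The fingers straddle the raised end with the tips at (180,270) and (385,270), and the plate is centred between them at (282,300). I'll close at 25 N.

drive_tool(moves=[0,0,0,0,0,0,0,0,0,0,0,0,0,0,0,0,0,0,0,0,0,0,0,0], gripper=1, squeeze=25)

```text
t: 7.95
eef_pos: [0.518, -0.3224, 0.0717]
ee_rot: [[0.203, -0.979, 0.0], [-0.979, -0.203, -0.0], [0.0, -0.0, -1.0]]
wrist_force: [-0.3, 0.3, 5.2]
finger_gap: 0.0594
```

drive_tool(moves=[0,0,-0.16,0,0,-0.2,-0.24,0,0,-0.4,-0.4,0,0,-0.68,-0.64,0,0,-0.96,-0.88,0,0,-1.24,-1.12,0,0,-1.52,-1.32,0,0,-1.8,-1.48,0,0,-2.08,-1.6,0,0,-2.4,-1.72,0,0,-2.68,-1.84,0,0,-3.0,-1.92,0,0,-3.32,-2.0,0,0,-3.6,-2.04,0,0,-3.88,-2.08,0,0,-3.88,-2.08,0])

```text
t: 9.95
eef_pos: [0.6138, -0.3024, 0.1235]
ee_rot: [[0.203, -0.979, 0.001], [-0.979, -0.203, -0.0], [0.0, -0.001, -1.0]]
wrist_force: [-1.1, 0.8, -3.2]
finger_gap: 0.0594
```

```bash
python3 - <<'E'
from h import *
im,d=grab_frame('wrist'); save('wrist5.png',im)
im,d=grab_frame('side'); save('side5.png',im[60:260,240:460].repeat(3,0).repeat(3,1))
o=telemetry.get_obs();print(o['t'],o['eef_pos'],o['wrist_force'],o['torque'],o['finger_gap'])
E
```

```text
10.05 [ 0.61355963 -0.30253917  0.12366719] [-0.35506307 -0.30786815 -3.08456412] [-0.00293166  0.22827406 -0.01987231] 0.05940462153832979
```

View pics/wrist5.png

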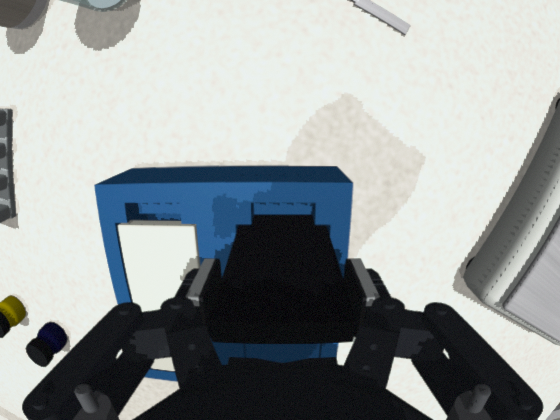

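View pics/side5.png

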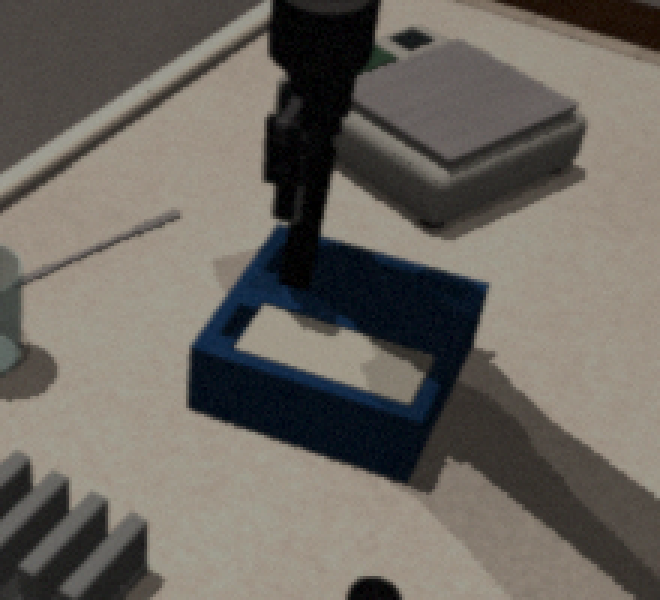

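The plate looks near upright in the side view. I'll lift it straight out and measure the tilt.

drive_tool(moves=[0,0,-0.5,0,0,0,-1.2,0,0,0,-2.0,0,0,0,-2.8,0,0,0,-3.6,0,0,0,-4.2,0,0,0,-4.2,0,0,0,-4.2,0])

```text
t: 11.05
eef_pos: [0.6126, -0.3025, 0.2281]
ee_rot: [[0.203, -0.979, -0.001], [-0.979, -0.203, 0.0], [-0.0, 0.001, -1.0]]
wrist_force: [0.1, -0.4, -2.3]
finger_gap: 0.0598
```

```bash
cat > m4.py <<'E'
from h import *
import sys
np.set_printoptions(precision=4,suppress=True,linewidth=150)
tag=sys.argv[1]
o=telemetry.get_obs();R=np.array(o['ee_rot']);t=np.array(o['eef_pos'])
print(o['t'],t,o['wrist_force'],o['finger_gap'])
ims=[]
for n in ['side','scene']:
    im,d=grab_frame(n); P=cloud(n,d)
    Q=(P-t)@R
    r=spotter.trace('graphite_mid',n); 
    for z0 in np.arange(-.04,.13,.015):
        s=(d>0)&(abs(Q[...,0])<.045)&(abs(Q[...,1])<.06)&(Q[...,2]>z0)&(Q[...,2]<z0+.015)&(im.max(-1)<70)
        if s.sum()>5: 
            y=Q[s]; print(n,round(z0,3),s.sum(),'x',np.percentile(y[:,0],[2,98]),'y',np.percentile(y[:,1],[2,50,98]))
    c=camera_info(n); q=np.array(c['attitude']).T@(t-c['eye']); u=int(c['fx']*q[0]/q[2]+c['cx']); v=int(c['fy']*q[1]/q[2]+c['cy'])
    u=min(max(u,100),460); v=min(max(v,100),320)
    ims.append(cv2.resize(im[v-100:v+100,u-100:u+100],None,fx=2,fy=2))
save(f'pair{tag}.png',np.hstack(ims))
E
python3 m4.py 6
```

```text
11.05 [ 0.6126 -0.3025  0.2281] [ 0.0847 -0.4343 -2.3409] 0.059834183123654724
side -0.04 182 x [-0.0447  0.0303] y [-0.0068  0.0084  0.0136]
side -0.025 108 x [-0.044   0.0247] y [-0.0103  0.0098  0.0131]
side -0.01 77 x [-0.0386  0.0251] y [-0.0107  0.0111  0.0121]
side 0.005 77 x [-0.032   0.0252] y [-0.0004  0.0105  0.0116]
side 0.02 72 x [-0.0327  0.0247] y [-0.0007  0.0095  0.0108]
side 0.035 59 x [-0.0325  0.0241] y [0.     0.0089 0.0103]
side 0.05 65 x [-0.0321  0.027 ] y [-0.0016  0.0082  0.0092]
side 0.065 61 x [-0.033   0.0239] y [-0.0018  0.0074  0.0084]
side 0.08 54 x [-0.0329  0.0242] y [-0.002   0.0066  0.0076]
side 0.095 21 x [-0.0327  0.0208] y [-0.0031  0.0056  0.0071]
scene -0.04 515 x [-0.0433  0.0359] y [-0.0113  0.0027  0.0122]
scene -0.025 350 x [-0.042   0.0318] y [-0.0116  0.0015  0.0035]
scene -0.01 231 x [-0.0357  0.0295] y [-0.0099  0.0012  0.003 ]
scene 0.005 249 x [-0.03    0.0266] y [-0.0012  0.0006  0.0047]
scene 0.02 248 x [-0.0302  0.0258] y [-0.0018 -0.0001  0.0055]
scene 0.035 228 x [-0.0304  0.0262] y [-0.0026 -0.0008  0.0069]
scene 0.05 218 x [-0.0303  0.0265] y [-0.003  -0.0017  0.0066]
scene 0.065 214 x [-0.0303  0.0258] y [-0.0044 -0.0024  0.0055]
scene 0.08 195 x [-0.0304  0.0259] y [-0.0047 -0.0032  0.0052]
scene 0.095 56 x [-0.0301  0.0241] y [-0.0053 -0.0035  0.004 ]
```

View pics/pair6.png

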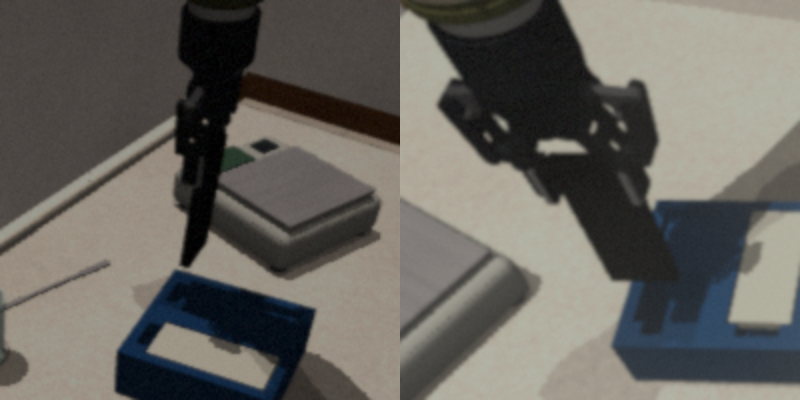

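The plate hangs about 3° off vertical with its bottom about 102 mm below the TCP, so it will fit the 18 mm slot. Now to above the middle slot.

```bash
python3 - <<'E'
from h import *
p=w(RACK,.0025,0); print(p,units([*p,.225],RACK[1]-90))
E
```

```text
[0.59989657 0.03313084] (array([-13.25 ,  -2.224,   0.115]), np.float64(1.086))
```

drive_tool(moves=[-0.6,-0.1,0,0.05,-1.8,-0.3,0,0.15,-3.3,-0.55,0,0.27,-4.8,-0.8,0,0.4,-6.3,-1.05,0,0.5,-7.8,-1.3,0,0.63,-9.3,-1.56,0,0.76,-10.8,-1.8,0,0.88,-12,-2.0,0,0.98,-12.8,-2.15,0,1.05,-13.25,-2.22,0,1.08,-13.25,-2.22,0,1.08,-13.25,-2.22,0,1.08,-13.25,-2.22,0,1.08])

```text
t: 13.0
eef_pos: [0.6001, 0.0318, 0.2285]
ee_rot: [[0.052, -0.999, -0.0], [-0.999, -0.052, -0.0], [0.0, 0.0, -1.0]]
wrist_force: [0.2, -0.7, -2.0]
finger_gap: 0.0598
```

```bash
python3 m4.py 7; python3 - <<'E'
from h import *
p=w(RACK,.0025,0); print(p,units([*p,.120],RACK[1]-90))
im,d=grab_frame('wrist'); save('wrist7.png',im)
E
```

```text
13.0 [0.6001 0.0318 0.2285] [ 0.2085 -0.6641 -1.961 ] 0.05981268741470956
side -0.04 390 x [-0.0442  0.0327] y [-0.0078  0.0104  0.0144]
side -0.025 237 x [-0.044   0.0345] y [-0.0063  0.0124  0.0138]
side -0.01 165 x [-0.0354  0.0276] y [0.0049 0.0119 0.0131]
side 0.005 159 x [-0.0317  0.0248] y [0.0021 0.0112 0.0124]
side 0.02 147 x [-0.0317  0.0255] y [0.0001 0.0104 0.0118]
side 0.035 145 x [-0.0317  0.0255] y [0.0018 0.0096 0.0108]
side 0.05 142 x [-0.0313  0.0257] y [0.0005 0.0087 0.01  ]
side 0.065 129 x [-0.0315  0.0258] y [0.0005 0.0082 0.0094]
side 0.08 123 x [-0.0311  0.0255] y [-0.0001  0.0073  0.0087]
side 0.095 39 x [-0.0312  0.0252] y [-0.0011  0.0066  0.0078]
scene -0.04 558 x [-0.0381  0.0414] y [-0.0108  0.0031  0.0135]
scene -0.025 343 x [-0.0388  0.0389] y [-0.0111  0.0019  0.0033]
scene -0.01 278 x [-0.0289  0.0294] y [-0.0005  0.0012  0.0023]
scene 0.005 258 x [-0.0275  0.0286] y [-0.0011  0.0003  0.0018]
scene 0.02 234 x [-0.0273  0.0285] y [-0.0018 -0.0004  0.0009]
scene 0.035 223 x [-0.0273  0.0279] y [-0.0027 -0.0012  0.0004]
scene 0.05 202 x [-0.0275  0.0277] y [-0.0035 -0.002  -0.0007]
scene 0.065 204 x [-0.0272  0.0277] y [-0.004  -0.0028 -0.0015]
scene 0.08 191 x [-0.0271  0.0286] y [-0.0047 -0.0035 -0.002 ]
scene 0.095 57 x [-0.027   0.0268] y [-0.0051 -0.0041 -0.0032]
[0.59989657 0.03313084] (array([-0.028,  0.009,  4.34 ]), np.float64(0.001))
```

View pics/pair7.png

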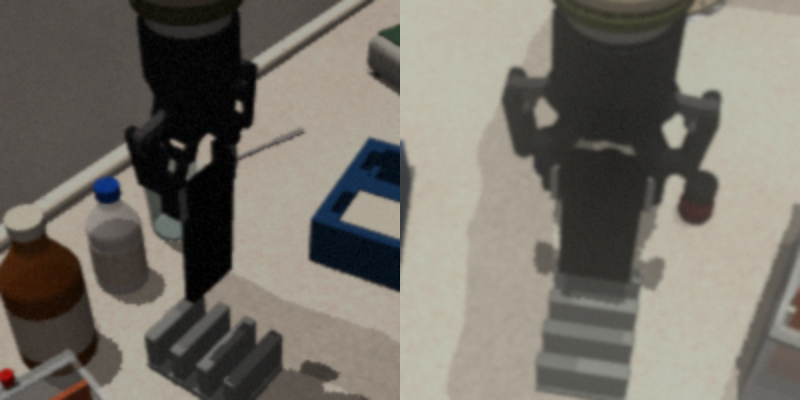

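View pics/wrist7.png

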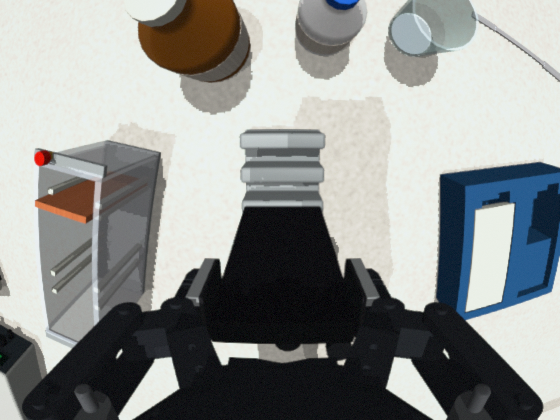

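drive_tool(moves=[0,0.0,0.5,0,0,0,1.2,0,0,0,2.0,0,0,0,2.6,0,0,0,3.0,0,0,0,3.3,0,0,0,3.6,0,0,0,3.85,0,0,0,4.1,0,0,0,4.3,0,0,0,4.4,0,0,0,4.45,0,0,0,4.45,0])

```text
t: 14.88
eef_pos: [0.6001, 0.033, 0.1173]
ee_rot: [[0.053, -0.999, 0.0], [-0.999, -0.053, 0.0], [-0.0, -0.0, -1.0]]
wrist_force: [-0.1, -0.1, -2.5]
finger_gap: 0.0594
```

```bash
python3 m4.py 8 | grep -v '0\.0[0-9]* [0-9]* x' 
```

```text
14.875 [0.6001 0.033  0.1173] [-0.1427 -0.1415 -2.5031] 0.05944154208064217
side 0.11 47 x [-0.0433 -0.0232] y [-0.0456  0.009   0.058 ]
```

View pics/pair8.png

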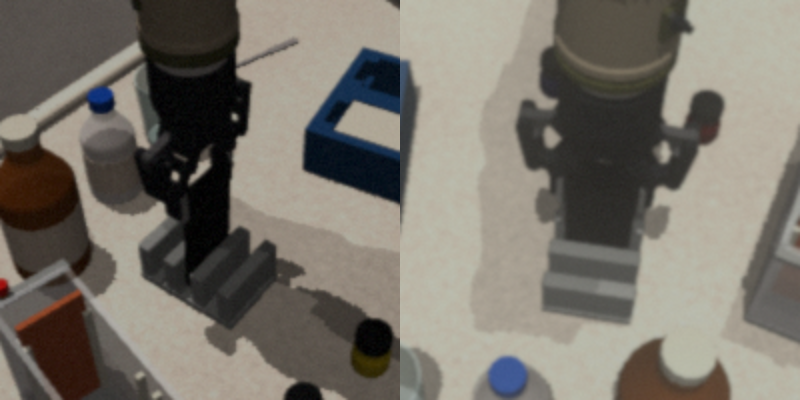

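It is inside the middle slot and not yet in contact. I'll lower it until it touches.

drive_tool(moves=[0,0,0.06,0,0,0,0.12,0,0,0,0.18,0,0,0,0.22,0,0,0,0.22,0])

```text
t: 15.7
eef_pos: [0.6001, 0.0329, 0.1117]
ee_rot: [[0.053, -0.999, -0.0], [-0.999, -0.053, -0.0], [0.0, 0.0, -1.0]]
wrist_force: [0.3, 0.8, -2.1]
finger_gap: 0.0595
```

drive_tool(moves=[0,0,0.04,0,0,0,0.08,0,0,0,0.12,0,0,0,0.12,0])

```text
t: 16.2
eef_pos: [0.6016, 0.033, 0.1112]
ee_rot: [[0.053, -0.999, 0.004], [-0.999, -0.053, 0.001], [-0.0, -0.004, -1.0]]
wrist_force: [-2.2, 0.1, 22.1]
finger_gap: 0.0592
```

It is in contact with the slot floor. I'll ease off, open, and go up. The finger tips then clear the plate's sides.

drive_tool(moves=[0,0,-0.11,0,0,0,-0.11,0,0,0,-0.11,0,0,0,-0.11,0,0,0,-0.11,0,0,0,-0.11,0], gripper=-1)

```text
t: 16.95
eef_pos: [0.6, 0.033, 0.1114]
ee_rot: [[0.053, -0.999, -0.0], [-0.999, -0.053, -0.0], [0.0, 0.0, -1.0]]
wrist_force: [-0.1, 0.4, -0.6]
finger_gap: 0.0853
```

drive_tool(moves=[0,0,-0.6,0,0,0,-1.6,0,0,0,-3.0,0,0,0,-4.5,0,0,0,-5.0,0,0,0,-5.0,0,0,0,-5.0,0])

```text
t: 17.82
eef_pos: [0.5994, 0.033, 0.2356]
ee_rot: [[0.053, -0.999, -0.002], [-0.999, -0.053, -0.0], [0.0, 0.002, -1.0]]
wrist_force: [-0.7, 0.8, -0.0]
finger_gap: 0.0851
```

```bash
cat > m5.py <<'E'
from h import *
np.set_printoptions(precision=4,suppress=True,linewidth=150)
o=telemetry.get_obs();print(o['t'],o['eef_pos'],o['joints'])
im,d=grab_frame('wrist'); save('wrist9.png',im)
ims=[]
for n in ['side','scene']:
    im,d=grab_frame(n); P=cloud(n,d)
    q=(P[...,:2]-RACK[0])@rz(RACK[1])
    for z0 in np.arange(.06,.16,.015):
        s=(d>0)&(abs(q[...,0])<.03)&(abs(q[...,1])<.045)&(P[...,2]>z0)&(P[...,2]<z0+.015)&(im.max(-1)<90)
        if s.sum()>5: y=q[s]; print(n,round(z0,3),s.sum(),'x',np.percentile(y[:,0],[2,50,98]),'y',np.percentile(y[:,1],[2,50,98]),P[...,2][s].max())
    c=camera_info(n); q=np.array(c['attitude']).T@(np.array([*RACK[0],.1])-c['eye']); u=int(c['fx']*q[0]/q[2]+c['cx']); v=int(c['fy']*q[1]/q[2]+c['cy'])
    ims.append(cv2.resize(im[v-100:v+100,u-100:u+100],None,fx=2,fy=2))
save('pair9.png',np.hstack(ims))
E
python3 m5.py
```

```text
17.825 [0.5994 0.033  0.2356] [-12.0988  25.52     5.0448 108.4197  -3.0054  46.2804 -92.4017]
side 0.06 113 x [-0.0045 -0.0031  0.0056] y [-0.0259  0.0085  0.0314] 0.07488647435002838
side 0.075 117 x [-0.0045 -0.0028  0.0076] y [-0.0268  0.0089  0.0313] 0.08999951558774866
side 0.09 120 x [-0.0042 -0.0028  0.0064] y [-0.028   0.0042  0.0312] 0.10498893239360585
side 0.105 130 x [-0.0043 -0.003   0.0072] y [-0.0256  0.0085  0.0311] 0.11972316504353908
side 0.12 131 x [-0.0039 -0.0029  0.0057] y [-0.0264  0.0094  0.031 ] 0.1348184818100474
side 0.135 169 x [-0.0041 -0.0024  0.0071] y [-0.0274  0.0062  0.031 ] 0.14998141143165522
side 0.15 93 x [-0.0038  0.0022  0.0067] y [-0.0272  0.0018  0.0305] 0.15287248276555787
scene 0.06 140 x [0.0055 0.007  0.0082] y [-0.0286  0.0022  0.0284] 0.07498314021113306
scene 0.075 150 x [0.0056 0.0068 0.0081] y [-0.0289 -0.0001  0.028 ] 0.08972097189740069
scene 0.09 154 x [0.0052 0.0065 0.0078] y [-0.0291 -0.0009  0.0268] 0.104886096463916
scene 0.105 165 x [0.0051 0.0063 0.0075] y [-0.0294  0.      0.0287] 0.11993897198738901
scene 0.12 176 x [0.0047 0.0061 0.0073] y [-0.0298 -0.0007  0.0278] 0.1349339940695422
scene 0.135 265 x [-0.0053  0.0054  0.0071] y [-0.0288  0.0002  0.0279] 0.14998323425092974
scene 0.15 127 x [-0.0047  0.0008  0.0069] y [-0.0287 -0.0026  0.026 ] 0.15304906644771143
```

View pics/pair9.png

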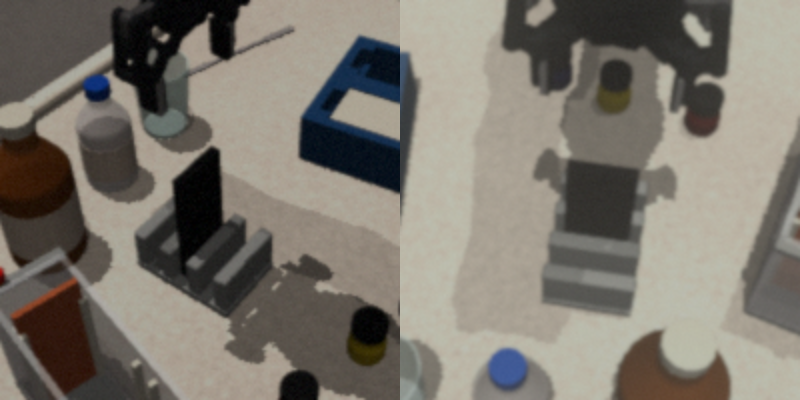

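View pics/wrist9.png

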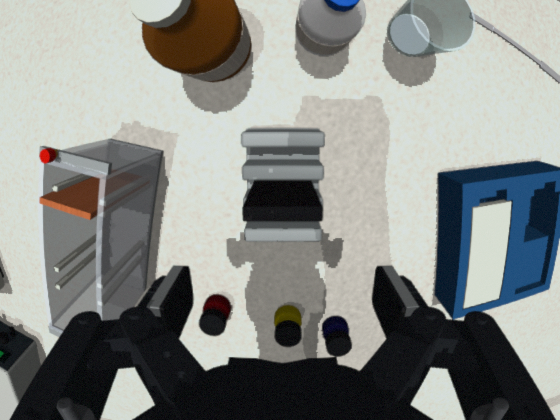

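The plate stands free and upright in the middle slot, top at 0.152 and centre at about rack (+1.5, 0) mm. I'll turn 90° and take it by its faces.

```bash
python3 - <<'E'
from h import *
p=w(RACK,.0015,0.0005); print(p,units([*p,.112],RACK[1]-90))
E
```

```text
[0.59887178 0.03357782] (array([-0.028,  0.017,  4.934]), np.float64(0.007))
```

drive_tool(moves=[-0.02,0.045,0,-1.2,-0.02,0.045,0,-2.5,-0.02,0.045,0.3,-3.8,-0.02,0.045,0.5,-5.1,-0.02,0.045,0.7,-6.4,-0.02,0.045,1.0,-7.7,-0.02,0.045,1.2,-9.0,-0.02,0.045,1.5,-10.2,-0.02,0.045,1.6,-11.0,-0.02,0.045,1.8,-11.25,-0.02,0.045,1.8,-11.25,-0.02,0.045,1.8,-11.25])

```text
t: 19.48
eef_pos: [0.5989, 0.0335, 0.1914]
ee_rot: [[0.999, 0.052, -0.0], [0.052, -0.999, -0.0], [-0.0, 0.0, -1.0]]
wrist_force: [-0.6, 1.5, 0.5]
finger_gap: 0.0856
```

```bash
python3 - <<'E'
from h import *
p=w(RACK,.0015,0.0005); o=telemetry.get_obs(); print(o['t'],o['eef_pos'],p,units([*p,.112],RACK[1],o))
im,d=grab_frame('wrist'); save('wrist10.png',im)
E
```

```text
19.475 [0.59893647 0.03346151 0.19141534] [0.59887178 0.03357782] (array([-2.000e-03, -5.000e-03,  3.177e+00]), np.float64(-0.003))
```

View pics/wrist10.png

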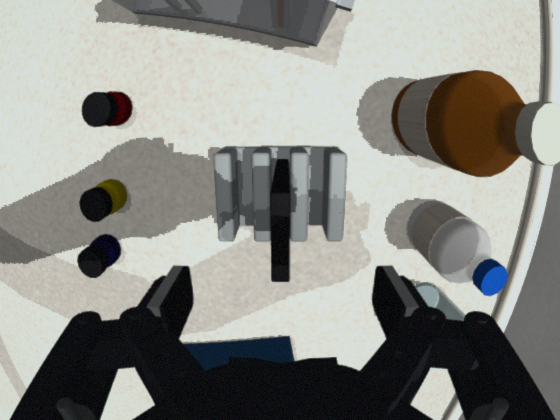

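The plate edge is at column 281, midway between the fingers (180 and 385). I'll descend and grip.

drive_tool(moves=[0,0,0.6,0,0,0,1.4,0,0,0,2.2,0,0,0,2.8,0,0,0,3.1,0,0,0,3.17,0,0,0,3.17,0])

```text
t: 20.4
eef_pos: [0.5992, 0.0335, 0.1126]
ee_rot: [[0.999, 0.053, 0.001], [0.053, -0.999, 0.0], [0.001, -0.0, -1.0]]
wrist_force: [0.7, 0.2, -0.2]
finger_gap: 0.0854
```

drive_tool(moves=[0,0,0,0,0,0,0,0,0,0,0,0,0,0,0,0,0,0,0,0,0,0,0,0,0,0,0,0,0,0,0,0], gripper=1, squeeze=40)

```text
t: 21.4
eef_pos: [0.5991, 0.0334, 0.1124]
ee_rot: [[0.999, 0.053, 0.0], [0.053, -0.999, 0.0], [0.0, 0.0, -1.0]]
wrist_force: [-0.1, 0.2, 4.3]
finger_gap: 0.0111
```

drive_tool(moves=[0,0,-0.4,0,0,0,-1.0,0,0,0,-2.0,0,0,0,-3.2,0,0,0,-4.4,0,0,0,-5.6,0,0,0,-6.3,0,0,0,-6.4,0,0,0,-6.4,0])

```text
t: 22.52
eef_pos: [0.5985, 0.0332, 0.2716]
ee_rot: [[0.999, 0.053, -0.001], [0.053, -0.999, -0.0], [-0.001, 0.0, -1.0]]
wrist_force: [-0.3, -0.2, -2.0]
finger_gap: 0.0115
```

```bash
cat > m6.py <<'E'
from h import *
import pickle
np.set_printoptions(precision=4,suppress=True,linewidth=150)
D,C,M=pickle.load(open('m1.pkl','rb'))
for n in C:
    P=C[n]; q=(P[...,:2]-CELL[0])@rz(CELL[1]); z=P[...,2]; ok=D[n][1]>0
    s=ok&(abs(q[...,0])<.12)&(abs(q[...,1])<.045)&(z>.132)&(z<.147)
    y=q[s]; e=y[(abs(y[:,0])<.05)]
    for sg in (1,-1):
        v=e[e[:,1]*sg>0][:,1]; print(n,'wall',sg,np.percentile(v,[3,50,97]))
    # yaw check: fit wall lines
        w_=e[e[:,1]*sg>0]; k=np.polyfit(w_[:,0],w_[:,1],1); print('  slope deg',np.degrees(np.arctan(k[0])))
    print(n,'x ext',np.percentile(y[:,0],[.5,99.5]))
    # ribs
    s=ok&(abs(q[...,0]+.035)<.03)&(abs(q[...,1])<.0335)&(z>.115)&(z<.132)&(abs(q[...,1])>.02)
    for sg in (1,-1):
        r=q[s&(q[...,1]*sg>0)]; rz_=z[s&(q[...,1]*sg>0)]
        h,ed=np.histogram(r[:,0],np.arange(-.065,-.004,.002)); print(n,'rib',sg,len(r),h, np.percentile(rz_,[5,95]) if len(r) else '')
E
python3 m6.py; python3 m4.py 11 | head -30
```

```text
scene wall 1 [0.0319 0.0342 0.0378]
  slope deg -0.03679150095967141
scene wall -1 [-0.039  -0.0363 -0.0332]
  slope deg 0.043682274269483644
scene x ext [-0.1096  0.1094]
scene rib 1 100 [ 1  2  2  2  1  0  1  2  7 10 14  1  2  3  1  2  2  0  1  4 10 16  6  1  1  2  2  1  3  0] [0.1156 0.1302]
scene rib -1 36 [ 0  0  0  0  0  0  0  0  4  7  7  0  0  0  0  0  0  0  0  4  1 13  0  0  0  0  0  0  0  0] [0.1173 0.1256]
side wall 1 [0.0332 0.0367 0.0392]
  slope deg 0.2062708498765136
side wall -1 [-0.0377 -0.0338 -0.0315]
  slope deg 0.039921369279579656
side x ext [-0.1098  0.1086]
side rib 1 33 [0 0 0 0 0 0 0 5 7 4 0 0 0 0 0 0 0 0 2 8 3 4 0 0 0 0 0 0 0 0] [0.118  0.1269]
side rib -1 148 [ 3  4  3  4  6  1  4 10 15  9  5  2  2  4  4  3  3  3  4 18 11  5  4  2  3  5  2  2  4  3] [0.116  0.1308]
22.525 [0.5985 0.0332 0.2716] [-0.3098 -0.2185 -2.0076] 0.01148959309876605
side -0.04 264 x [-0.0186  0.018 ] y [-0.0314 -0.0129  0.0019]
side -0.025 202 x [-0.0188  0.0045] y [-0.031  -0.0118  0.0224]
side -0.01 148 x [-0.0167  0.0055] y [-0.0309 -0.0178  0.0274]
side 0.005 184 x [-0.006   0.00
[... 324 characters left out ...]
1  -0.0075  0.0259]
side 0.095 52 x [-0.0056  0.0012] y [-0.0306 -0.0048  0.0279]
scene -0.04 257 x [-0.0036  0.0195] y [-0.0262 -0.0126  0.03  ]
scene -0.025 258 x [0.0049 0.0202] y [-0.0257 -0.0003  0.0297]
scene -0.01 214 x [0.0046 0.0175] y [-0.0265  0.0065  0.0293]
scene 0.005 258 x [0.0048 0.0071] y [-0.0265  0.0018  0.0291]
scene 0.02 274 x [0.0046 0.0072] y [-0.0266  0.0008  0.0289]
scene 0.035 247 x [0.0046 0.0071] y [-0.0267  0.0018  0.0298]
scene 0.05 234 x [0.0047 0.0071] y [-0.0263  0.0007  0.0283]
scene 0.065 209 x [0.0047 0.0072] y [-0.0268 -0.0011  0.0275]
scene 0.08 203 x [0.0046 0.0077] y [-0.0256  0.002   0.0275]
scene 0.095 52 x [0.0046 0.0071] y [-0.025  -0.0023  0.0257]
```

View pics/pair11.png

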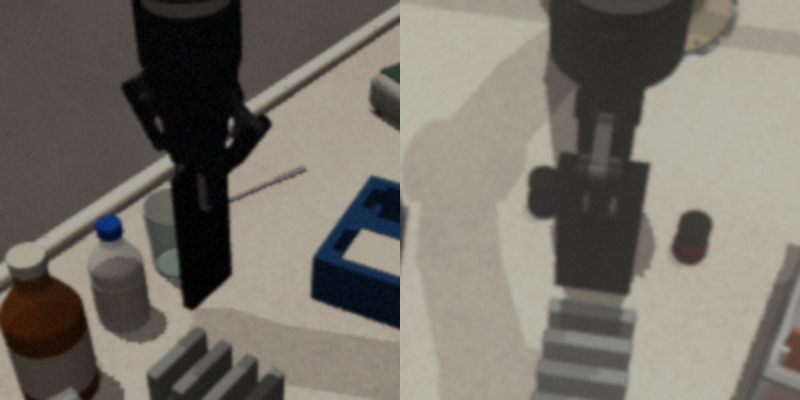

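The plate is upright in the grip and centred. The ribs measure a groove centre at cell x of about -35.5 mm. Moving above the groove.

```bash
python3 - <<'E'
from h import *
p=w(CELL,-.0355,0.0003); print(p,units([*p,.272],CELL[1]))
E
```

```text
[0.50091156 0.24555327] (array([-3.446, -8.684, -0.026]), np.float64(1.858))
```

drive_tool(moves=[-0.15,-0.4,0,0.08,-0.5,-1.2,0,0.25,-0.95,-2.3,0,0.5,-1.4,-3.5,0,0.75,-1.9,-4.7,0,1.0,-2.35,-5.9,0,1.26,-2.8,-7.0,0,1.5,-3.15,-7.9,0,1.7,-3.35,-8.4,0,1.8,-3.45,-8.68,0,1.86,-3.45,-8.68,0,1.86,-3.45,-8.68,0,1.86,-3.45,-8.68,0,1.86])

```text
t: 24.35
eef_pos: [0.5015, 0.2448, 0.2722]
ee_rot: [[0.979, -0.206, -0.0], [-0.206, -0.979, -0.0], [-0.0, 0.0, -1.0]]
wrist_force: [0.8, 0.9, -2.3]
finger_gap: 0.0115
```

```bash
cat > m7.py <<'E'
from h import *
import sys
np.set_printoptions(precision=4,suppress=True,linewidth=150)
o=telemetry.get_obs();print(o['t'],o['eef_pos'],o['wrist_force'],o['finger_gap'],o['joints'])
im,d=grab_frame('wrist'); save(f'wrist{sys.argv[1]}.png',im)
zb=o['eef_pos'][2]-.102
ims=[]
for n in ['side','scene']:
    im,d=grab_frame(n); P=cloud(n,d)
    q=(P[...,:2]-CELL[0])@rz(CELL[1])
    for z0 in np.arange(.145,.27,.015):
        s=(d>0)&(abs(q[...,0]+.035)<.03)&(abs(q[...,1])<.045)&(P[...,2]>z0)&(P[...,2]<z0+.015)&(im.max(-1)<75)
        if s.sum()>5: y=q[s]; print(n,round(z0,3),s.sum(),'x',np.percentile(y[:,0],[2,50,98]),'y',np.percentile(y[:,1],[2,50,98]),P[...,2][s].min(),P[...,2][s].max())
    c=camera_info(n); q=np.array(c['attitude']).T@(np.array([.501,.2455,.14])-c['eye']); u=int(c['fx']*q[0]/q[2]+c['cx']); v=int(c['fy']*q[1]/q[2]+c['cy'])
    u=min(max(u,100),460); v=min(max(v,100),320); ims.append(cv2.resize(im[v-100:v+100,u-100:u+100],None,fx=2,fy=2))
save(f'pair{sys.argv[1]}.png',np.hstack(ims))
p=w(CELL,-.0355,0.0003); print(units([*p,.110],CELL[1],o))
E
python3 m7.py 12
```

```text
24.35 [0.5015 0.2448 0.2722] [ 0.8376  0.9302 -2.2529] 0.01150026226994802 [-16.9886  21.3209 -20.1099 110.2246   9.4001  50.0438 -53.7815]
side 0.16 60 x [-0.0411 -0.04   -0.0353] y [-0.0261  0.003   0.0301] 0.17025765908318857 0.17491573299150076
side 0.175 245 x [-0.041  -0.0399 -0.034 ] y [-0.028   0.0028  0.0302] 0.17508406208081595 0.18998898838571854
side 0.19 255 x [-0.041  -0.0399 -0.0329] y [-0.0275  0.003   0.0302] 0.19007192096775583 0.20495539683914216
side 0.205 276 x [-0.041  -0.0399 -0.0342] y [-0.0276  0.0028  0.0302] 0.20513515056268555 0.2199839734926463
side 0.22 285 x [-0.0411 -0.0399 -0.0335] y [-0.0274  0.0044  0.0303] 0.22006689357684683 0.23494826815371034
side 0.235 300 x [-0.0412 -0.0399 -0.0346] y [-0.0273  0.0023  0.0302] 0.2352233999024566 0.2499960902727254
side 0.25 306 x [-0.0411 -0.04   -0.0326] y [-0.0278  0.0051  0.0304] 0.2500470581418915 0.2648941373512875
side 0.265 236 x [-0.047  -0.0399 -0.0331] y [-0.0282  0.0135  0.0303] 0.26502215482385977 0.27997135268001966
scene 0.16 51 x [-0.0304 -0.0288 -0.0276] y [-0.029  -0.0022  0.0242] 0.1708946140
[... 157 characters left out ...]
0.0303 -0.0286 -0.0268] y [-0.0305 -0.0025  0.0257] 0.19039276402073424 0.20497235529227525
scene 0.205 281 x [-0.0312 -0.0286 -0.0268] y [-0.0303 -0.0024  0.0256] 0.20501191725564166 0.21992803978298509
scene 0.22 297 x [-0.0302 -0.0287 -0.0269] y [-0.0299 -0.0016  0.0256] 0.22005081018245098 0.23497116117891048
scene 0.235 303 x [-0.0304 -0.0287 -0.0271] y [-0.0297 -0.0014  0.0259] 0.23500402780622243 0.2499661858868018
scene 0.25 344 x [-0.0303 -0.0287 -0.0271] y [-0.0296 -0.0021  0.026 ] 0.2500176939317862 0.26492647119885093
scene 0.265 274 x [-0.0303 -0.0284 -0.0195] y [-0.0299 -0.0077  0.026 ] 0.2650230430262164 0.27996592656415525
(array([-0.031, -0.026,  6.487]), np.float64(-0.011))
```

View pics/pair12.png

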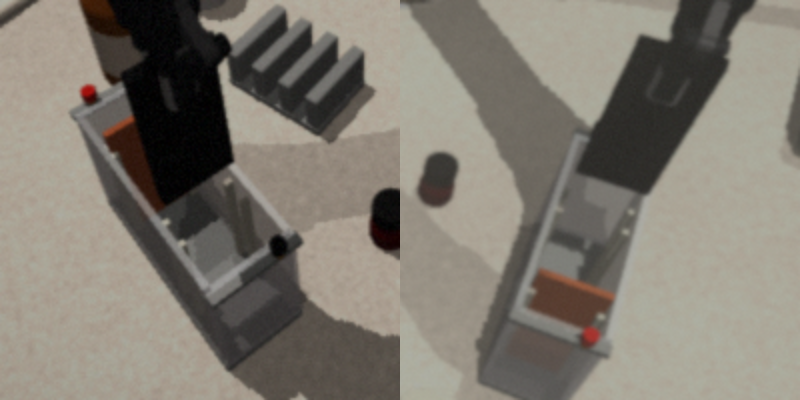

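View pics/wrist12.png

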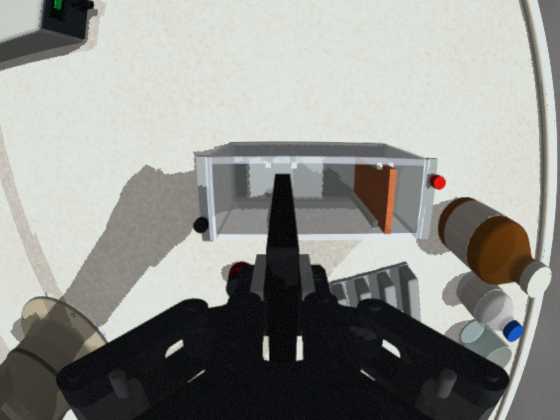

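The plate's centre in cell coordinates is about (-34.5, -0.5) mm and the groove's is about (-35.5, 0), so I'll correct by under 1 mm and lower to between rim and ribs.

drive_tool(moves=[-0.03,-0.03,0.1,-0.01,-0.03,-0.03,0.4,-0.01,-0.03,-0.03,0.8,-0.01,-0.03,-0.03,1.1,-0.01,-0.03,-0.03,1.3,-0.01,-0.03,-0.03,1.5,-0.01,-0.03,-0.03,1.6,-0.01,-0.03,-0.03,1.6,-0.01])

```text
t: 25.5
eef_pos: [0.5007, 0.2464, 0.2322]
ee_rot: [[0.979, -0.204, -0.0], [-0.204, -0.979, -0.0], [-0.0, 0.0, -1.0]]
wrist_force: [-0.2, -0.2, -1.6]
finger_gap: 0.0116
```

```bash
python3 m7.py 13 | sed -n '1p;$p'
```

```text
25.5 [0.5007 0.2464 0.2322] [-0.2331 -0.2103 -1.5699] 0.01163264866395596 [-17.888   23.9078 -19.4623 112.8284  11.0002  45.0294 -55.3592]
(array([0.018, 0.03 , 4.887]), np.float64(0.007))
```

View pics/pair13.png

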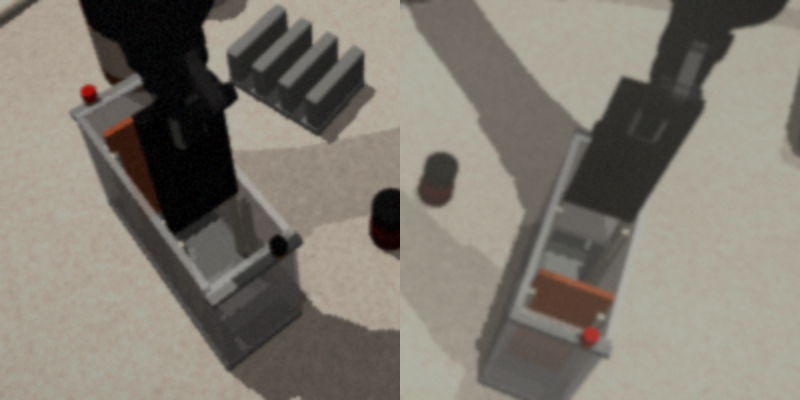

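It is inside the rim with no contact. I'll lower it past the rib tops.

drive_tool(moves=[0,0,0.15,0,0,0,0.3,0,0,0,0.45,0,0,0,0.6,0,0,0,0.75,0,0,0,0.9,0,0,0,1.0,0,0,0,1.0,0])

```text
t: 26.65
eef_pos: [0.5006, 0.2464, 0.2071]
ee_rot: [[0.979, -0.204, -0.0], [-0.204, -0.979, -0.0], [-0.0, 0.0, -1.0]]
wrist_force: [-1.6, -0.1, -2.1]
finger_gap: 0.0118
```

```bash
python3 m7.py 14 | sed -n '1p;$p'
```

```text
26.65 [0.5006 0.2464 0.2071] [-1.5941 -0.0771 -2.0794] 0.01177466902558673 [-18.47    25.6658 -18.8615 114.3067  12.0961  41.9008 -56.3926]
(array([0.02 , 0.029, 3.882]), np.float64(0.007))
```

View pics/pair14.png

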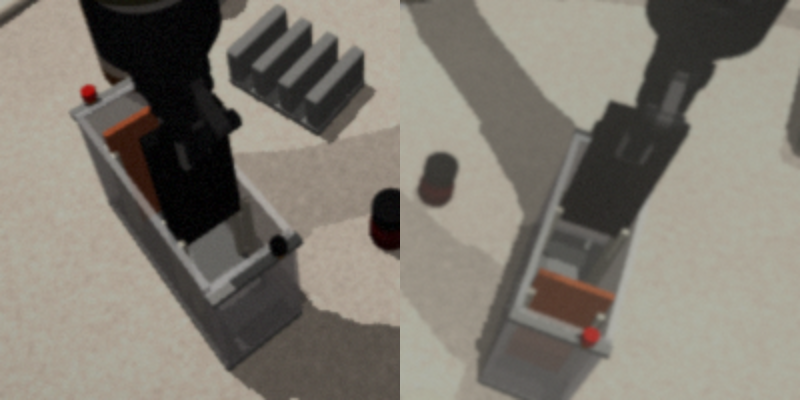

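The -x ribs show on the -x side of the plate (side view) and the +x ribs on the other (scene view), with no force, so it is in the groove. Lowering on.

drive_tool(moves=[0,0,0.2,0,0,0,0.5,0,0,0,0.8,0,0,0,1.1,0,0,0,1.4,0,0,0,1.7,0,0,0,2.0,0,0,0,2.3,0,0,0,2.6,0,0,0,2.9,0,0,0,3.2,0,0,0,3.4,0,0,0,3.55,0,0,0,3.6,0,0,0,3.6,0])

```text
t: 28.68
eef_pos: [0.5007, 0.2464, 0.1173]
ee_rot: [[0.979, -0.204, -0.0], [-0.204, -0.979, 0.0], [-0.0, -0.0, -1.0]]
wrist_force: [-0.8, 0.1, -1.7]
finger_gap: 0.0114
```

drive_tool(moves=[0,0,0.05,0,0,0,0.1,0,0,0,0.15,0,0,0,0.2,0,0,0,0.24,0,0,0,0.24,0])

```text
t: 29.42
eef_pos: [0.5006, 0.2464, 0.1112]
ee_rot: [[0.979, -0.204, -0.0], [-0.204, -0.979, -0.0], [-0.0, 0.0, -1.0]]
wrist_force: [-0.2, 0.2, -2.7]
finger_gap: 0.0116
```

drive_tool(moves=[0,0,0.03,0,0,0,0.06,0,0,0,0.06,0])

```text
t: 29.8
eef_pos: [0.5008, 0.2464, 0.1104]
ee_rot: [[0.979, -0.204, 0.001], [-0.204, -0.979, 0.0], [0.001, -0.0, -1.0]]
wrist_force: [-1.6, -1.3, 6.8]
finger_gap: 0.0116
```

It is standing on the cell floor (contact force of about 9 N above the hanging weight). I'll open part way so the fingers stay clear of the end wall.

drive_tool(moves=[0,0,-0.04,0,0,0,-0.04,0,0,0,-0.04,0,0,0,-0.04,0,0,0,-0.04,0,0,0,-0.04,0], gripper=0.1)

```text
t: 30.55
eef_pos: [0.5007, 0.2464, 0.1107]
ee_rot: [[0.979, -0.204, -0.0], [-0.204, -0.979, -0.0], [-0.0, 0.0, -1.0]]
wrist_force: [0.6, 0.2, 0.1]
finger_gap: 0.0386
```

```bash
python3 m7.py 15 | sed -n '1p;$p'
```

```text
30.55 [0.5007 0.2464 0.1107] [0.5575 0.2486 0.059 ] 0.038632420722165925 [-21.4875  33.2463 -15.2024 118.8664  16.7663  29.884  -60.6773]
(array([0.016, 0.031, 0.028]), np.float64(0.007))
```

View pics/wrist15.png

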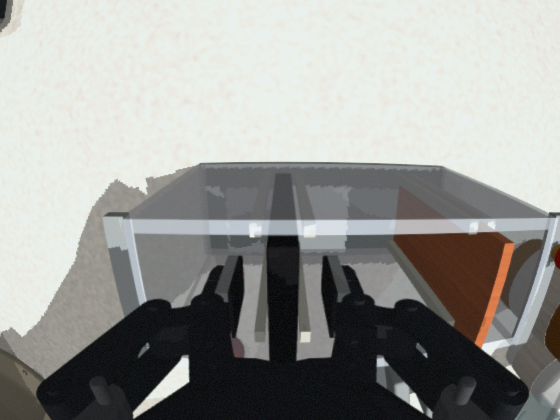

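The fingers are clear of both faces, and the plate stands midway between the white ribs at (255,230) and (308,230). I'll withdraw straight up.

drive_tool(moves=[0,0,-0.3,0,0,0,-0.8,0,0,0,-1.5,0,0,0,-2.4,0,0,0,-3.6,0,0,0,-5.0,0,0,0,-6.5,0,0,2.0,-7.5,0,0,5.0,-7.5,0,0,7.0,-7.5,0,0,7.0,-7.5,0,0,7.0,-7.5,0])

```text
t: 32.2
eef_pos: [0.4653, 0.0754, 0.2992]
ee_rot: [[0.979, -0.204, 0.001], [-0.204, -0.979, 0.001], [0.001, -0.001, -1.0]]
wrist_force: [0.9, 0.7, -0.2]
finger_gap: 0.0385
```

```bash
cat > m8.py <<'E'
from h import *
np.set_printoptions(precision=4,suppress=True,linewidth=150)
o=telemetry.get_obs();print(o['t'],o['eef_pos'],o['wrist_force'])
for n in ['side','scene']:
    im,d=grab_frame(n); P=cloud(n,d); save(n+'16.png',im)
    q=(P[...,:2]-CELL[0])@rz(CELL[1])
    for z0,z1 in ((.03,.06),(.06,.09),(.09,.12),(.12,.144),(.144,.155)):
        s=(d>0)&(abs(q[...,0]+.035)<.02)&(abs(q[...,1])<.029)&(P[...,2]>z0)&(P[...,2]<z1)&(im.max(-1)<75)
        if s.sum()>5: y=q[s]; print(n,z0,s.sum(),'x',np.percentile(y[:,0],[2,50,98]),'y',np.percentile(y[:,1],[2,50,98]),P[...,2][s].max())
    for t in ['amber','bluecap','beaker','jar_red','jar_yellow','jar_navy','blank_mid']:
        r=spotter.trace(t,n)
        if not r: print(n,t,'none'); continue
        m=r[0]['mask']&(d>0); X=P[m]
        if not len(X): continue
        zt=np.percentile(X[:,2],98); T=X[X[:,2]>zt-.008]; rc=cv2.minAreaRect((T[:,:2]*1000).astype(np.float32)); print(n,t,round(zt,4),np.round(rc[0],1))
E
python3 m8.py
```

```text
32.2 [0.4653 0.0754 0.2992] [ 0.9403  0.6813 -0.1717]
side 0.03 219 x [-0.0493 -0.0409 -0.0397] y [-0.027  -0.0057  0.0165] 0.05990374365616258
side 0.06 288 x [-0.0495 -0.0408 -0.0397] y [-0.0274 -0.0054  0.0207] 0.08994553920050241
side 0.09 344 x [-0.0497 -0.0408 -0.0396] y [-0.028  -0.0031  0.0237] 0.11995572317862124
side 0.12 299 x [-0.045  -0.0407 -0.0394] y [-0.0268  0.001   0.028 ] 0.14396752961573267
side 0.144 296 x [-0.0413 -0.0364 -0.0293] y [-0.0265  0.0019  0.0277] 0.15065507318349813
side amber 0.1908 [748.8 119.8]
side bluecap 0.1407 [772.8  -0.7]
side beaker 0.096 [ 786.6 -105.9]
side jar_red 0.0541 [415.3 115.1]
side jar_yellow 0.0542 [404.5  18.1]
side jar_navy 0.0542 [389.3 -50.8]
side blank_mid 0.0679 [ 527.6 -229.1]
scene 0.03 263 x [-0.0309 -0.0292 -0.0273] y [-0.0241  0.0007  0.0249] 0.059953815126298604
scene 0.06 300 x [-0.0309 -0.0293 -0.0276] y [-0.0248  0.0002  0.0242] 0.08992638701757694
scene 0.09 323 x [-0.0311 -0.0293 -0.0267] y [-0.0247 -0.0001  0.0239] 0.11998965763796243
scene 0.12 315 x [-0.031  -0.0293 -0.0277] y [-0.0275  0.0001  0.0272] 0.14395777242491103
scene 0.144 219 x [-0.0393 -0.032  -0.0279] y [-0.0277  0.      0.0265] 0.1503142997478626
scene amber 0.1913 [750.1 117. ]
scene bluecap 0.1414 [774.5  -3.5]
scene beaker 0.0963 [ 785.8 -108.4]
scene jar_red 0.0535 [416.6 113.6]
scene jar_yellow 0.054 [406.   15.9]
scene jar_navy 0.0542 [388.9 -52.7]
scene blank_mid 0.0673 [ 529.3 -226.8]
```

View pics/scene16.png

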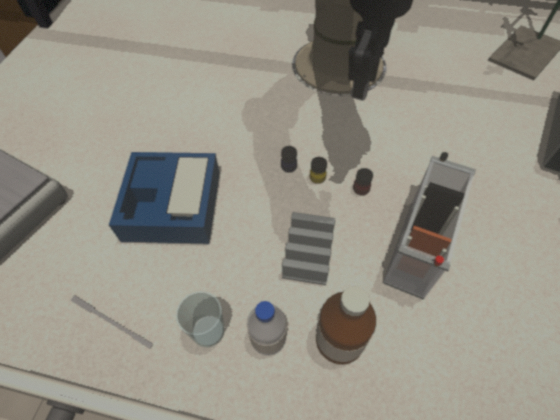

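View pics/side16.png

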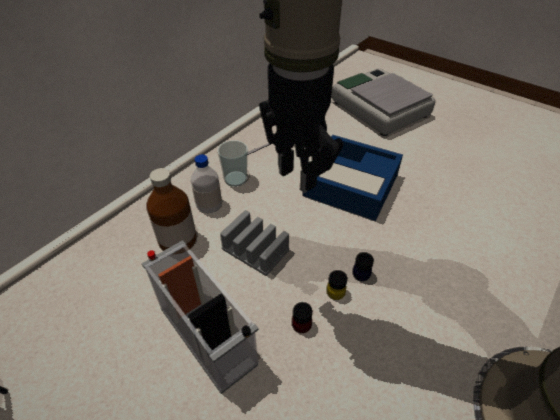

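The plate stands upright in the cell with its top at 0.150 (148 mm expected, and the cameras read about 2 mm high). It is at cell x of about -35 mm, the bystanders have not moved, and the blank is still in place. I'll let the arm settle, then hand in.

drive_tool(moves=[0,0,0,0,0,0,0,0,0,0,0,0])

```text
t: 33.38
eef_pos: [0.4651, 0.0751, 0.2983]
ee_rot: [[0.979, -0.204, 0.0], [-0.204, -0.979, -0.0], [0.0, 0.0, -1.0]]
wrist_force: [0.5, -0.1, 0.1]
finger_gap: 0.0384
```

```bash
python3 -c "
from plant import close_job,telemetry
o=telemetry.get_obs();print(o['t'],o['wrist_force']);print(close_job())"
```

```text
33.375 [ 0.53229922 -0.12829174  0.09241342]
the job is handed in; nothing more can be done
None
```

The graphite plate is standing on the floor of the cell, in the empty pair of grooves, and the job was handed in at 33.4 s of the 66 s allowed.

- **What I did:** I tipped the plate at its thumb notch and gripped the raised end across its width. I swung it upright against the wall of the well, lifted it out, and stood it in the rack's middle slot. After letting go, I took it afresh by its faces, lowered it into the grooves until it touched the floor lightly, opened the fingers part way and withdrew.
- **Final position:** In the last pictures the plate is upright at about cell x = -35 mm, y = 0, between the ribs, with its top at 0.150 m. The expected top is 0.148 m, and both cameras read about 2 mm high on known heights.
- **Surroundings:** The white blanking plate is still flush in its pocket, all bystanders measured within about 2 mm of where they started, and the robot was touching nothing.
- **Disagreements:** The two cameras differed by 2–3 mm sideways throughout, within the stated calibration, so I aimed at their mean. The first "rack" detection in the scene picture was actually the tray; I caught it and measured the rack from depth instead.
- **Forces:** The highest I read was 22 N, when the plate touched the slot floor. I only saw the force at the end of each move.

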